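# Tighten the lever bolt on a carver's hold-down clamp

### The arm

A 6-joint arm with a two-finger parallel gripper is mounted at the origin on the work surface. World frame = base frame: x ahead of the robot, y to its left, z up, the work surface at z = 0. Lengths are in m, angles in rad, forces in N, time in s.
With the tool pointing down it reaches from about 0.4 to 0.925 m from the base axis. Payload 12.5 kg.
Tool frame: the origin (TCP) lies midway between the tips of the shut fingers; the grasp point (between the pads) lies 19 mm behind it (env.tcp_to_grasp is the distance from the TCP to the grasp point, in m); x points along the fingers, z is the direction in which the jaws open and shut, and the axes are right-handed (so a half turn about x gives the same grasp; the last joint's range is limited). The gripper opens to 95 mm and grips with 3 to 60 N. Pads are 20 mm wide; open, the fingers measure 119 mm over their backs; the gripper's body (75 mm by 180 mm) begins 59 mm behind the grasp point.
Start: joints at [-1.249, 0.491, 1.559, -0, 1.092, -0.106], TCP at [0.259, -0.569, 0.215] pointing down, gripper open.
Joint ranges: [-3.1, 3.1], [-0.84, 2.19], [0.05, 2.79], [-1.13, 4.28], [0.06, 2.93], [-2.69, 2.69]. Speed limits (rad/s): [2.22, 2.22, 2.79, 3.14, 3.14, 3.14].

### API

Orientations are given as a unit quaternion [w, x, y, z].
In Python, from plant import env gives the robot as it stands.
- The arm moves only by the tool send_rows, never from a script. Its argument "series" is a list of rows, each a list of 5 numbers: the finger opening in cm, from 0 to 9.51, then the shift along the tool's x, y, z in cm, then the turn about the tool's x in degrees. A call has exactly 5 rows; each row shifts and turns the pose as measured when the row begins, along the tool's axes as they then stand; what a row does not reach is not made up. A row lasts 1/8 s, in which the tool goes at most 62.5 mm and 10.7 degrees, less where a joint would pass 70% of its speed; a pose out of reach is approached as far as the arm can. A call with a gripper value outside its range is refused whole. The fingers move at their own pace and stop on an object; "grip_force" is the grip in N (left out, the last holds). Time passes only in rows, so rows that do not move let the fingers close, or fill a call up. It gives the time, the measured TCP pose, the force and the opening at its end, in the units of the state.
- env.get_obs(): the state, without advancing time (a new reading comes with each control period).
- env.capture(name): name is "scene" or "top" or "wrist"; returns (picture, depth): 384x512x3 uint8, blue, green, red; 384x512 float32, m along the optical axis (not along the pixel's ray), 0 where there is no reading.
- env.get_calibration(name): a dict with "fx", "fy", "cx", "cy" (pixels), "R" (3x3) and "t" (3): a world point X has camera coordinates R X + t. Camera axes: x right, y down, z forward; pixel columns grow to the right and rows downward; lengths in m; the calibration is good to about 2 mm. A picture is of the moment at which its call begins: read the wrist's pose just before it. get_calibration takes no time and is no camera call; for the wrist camera it gives the pose at the moment of the call.
- env.finish_job(): hands the job in, once; it reports no verdict.
The state is a dict: "clock": time; "joint_positions": joint angles; "dq": joint speeds; "tau": joint torques, N m; "tool_pos": TCP position; "eef_rot": TCP orientation; "force": force on the tool from outside, world axes, zero at the start; "moment": the same for the moment, N m; "opening": finger opening in m.
Only numpy, scipy, OpenCV 4.12 (cv2) and the standard library are available. Lean on these libraries where they do the work, as an engineer would, in place of code of your own. Each camera call takes 0.05 s, during which the arm holds its last target.

### The job

Two small hold-down clamps on the carving bench each hold a whittled fir tree under a steel strap; one has a round star-knob bolt, the other a bolt with a flip lever that stands nearly upright. Using that raised lever as the handle, screw the lever bolt in clockwise (seen from above) until it is snug against its stop, less than a quarter turn away, with the lever kept up while you turn. Then fold the lever down flat, the way it leans, and let go.

Things in the scene. Friction and masses are not known exactly. Their poses are not given: they have to be found in the camera images.
- bolt (a joint): Turn of the lever bolt about its vertical axis, rad; grows clockwise seen from above. It starts 0 to 0.35 and is snug at a hard stop at 1.25, so one grasp turns it all the way. Steady friction of 0.12 N m holds it where it is left; it sinks 2.4 mm per rad. Only this clamp has the lever: the other, with a black star knob 48 mm across, is a bystander.
- lever (a joint): Fold of the lever about the pin in the bolt's head, rad: 0 = upright, 1.57 = folded flat (horizontal, end stop). It starts leaning 0.08 to 0.25 towards the side it folds to, and stays where it is left (friction 0.15 N m, about 3 N at its tip).
- pivot (a point): Centre of the lever's hinge pin, on the bolt's vertical axis, 82 to 85 mm above the bench. The frame turns with the bolt: z up, x is the horizontal direction towards which the lever leans and folds, y along the pin. The head is a steel fork 34 mm along y, 20 mm along x, reaching 8 mm above the pin.
- lever_grip (a point): Point to pinch, in the middle of the aluminium lever, 55 mm from the pin along the lever. The lever is a straight bar 22 mm wide (along y) and 14 mm thick (along x), ending 80 mm from the pin; its own z runs from the pin to the free end, y along the pin (parallel to the pivot's y). Folded flat, its upper face is 7 mm above the pin's height. The clamp's strap (32 mm wide, top 58 mm above the bench) lies below it and nothing is in the lever's way.

How it is judged:
By the outcome, as a careful person would: the job done as asked, in the order asked, and still so for the second after the job is handed in, with the robot touching nothing.
It also fails if it takes over 48 s, if anything falls off the work surface, if the arm or the gripper's body presses on something with over 40 N, if the wrist force passes 120 N, or if a joint passes its speed limit or range.

## Working session

There is one attempt and no reset: what is moved stays moved. The work goes in short steps, Python scripts to look and compute and a tool call to move; the robot and the scene stay as the last step left them, time stands still between calls to the robot, and variables do not carry over. Pictures are saved under pics/ and viewed, and the job is handed in when it is done.

Besides the shell and the picture viewer there is one more tool, called in YAML: its name, and indented under it one key for each argument. send_rows: Moves the arm, as the interface text tells. Its arguments: {"type":"object","properties":{"series":{"type":"array","items":{"type":"array","items":{"type":"number"}}},"grip_force":{"type":"number"}},"required":["series"]}

```bash
ls; mkdir -p pics
python3 - <<'E'
from plant import env
import cv2,numpy as np
o=env.get_obs();print({k:(np.round(v,4).tolist()) for k,v in o.items()})
for n in ["scene","top"]:
    p,d=env.capture(n);cv2.imwrite(f"pics/{n}0.png",p);np.save(f"{n}0.npy",d)
    print(n,env.get_calibration(n))
E
```

```text
pics
{'clock': 0.0, 'joint_positions': [-1.2486, 0.4916, 1.5595, -0.0, 1.0917, -0.1056], 'dq': [-0.0015, 0.0012, -0.002, 0.0003, -0.0009, 0.001], 'tau': [0.003, -61.2641, -25.8192, 0.0694, 0.0483, -0.0001], 'tool_pos': [0.2592, -0.5684, 0.214], 'eef_rot': [0.5944, 0.3827, 0.5951, -0.3822], 'force': [-0.2828, 0.6761, -0.915], 'moment': [0.0017, -0.0122, -0.0284], 'opening': 0.0954}
scene {'fx': 380.4030424501771, 'fy': 380.4030424501771, 'cx': 252.2848480114214, 'cy': 190.34399502826855, 'R': array([[ 3.33180905e-01,  9.42862802e-01,  4.70625359e-04],
       [ 7.82099248e-01, -2.76092787e-01, -5.58653326e-01],
       [-5.26603504e-01,  1.86500696e-01, -8.29401133e-01]]), 't': array([-0.18267405, -0.3619985 ,  1.07835461])}
top {'fx': 357.1882470659141, 'fy': 357.1882470659141, 'cx': 255.80470765963327, 'cy': 192.10582118091466, 'R': array([[ 5.42581345e-05, -9.99254404e-01, -3.86087087e-02],
       [-9.98463155e-01,  2.08554257e-03, -5.53803121e-02],
       [ 5.54195409e-02,  3.85523780e-02, -9.97718592e-01]]), 't': array([0.0102694 , 0.56820493, 0.87134367])}
```

View pics/scene0.png

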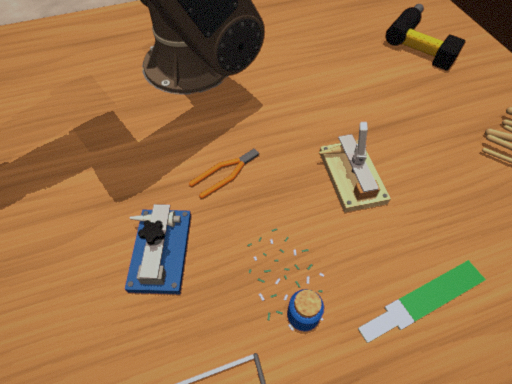

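View pics/top0.png

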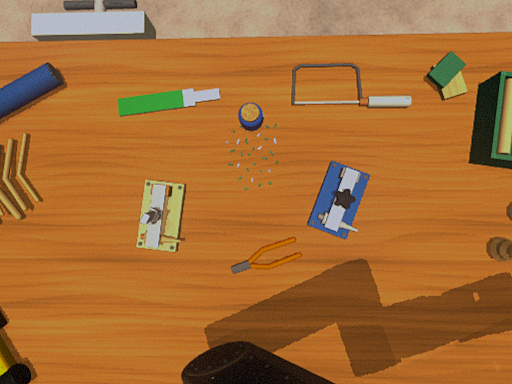

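The lever clamp is the yellow one, at top (155,215) and scene (360,150). The star-knob clamp is the blue one. I'll zoom in on the lever clamp.

Run:
```python
import cv2,numpy as np
a=cv2.imread("pics/top0.png")[170:260,120:200];b=cv2.imread("pics/scene0.png")[110:215,310:400]
a=cv2.resize(a,None,fx=4.4,fy=4.4,interpolation=cv2.INTER_CUBIC);b=cv2.resize(b,None,fx=4.4,fy=4.4,interpolation=cv2.INTER_CUBIC)
h=max(a.shape[0],b.shape[0])
a=cv2.copyMakeBorder(a,0,h-a.shape[0],0,0,cv2.BORDER_CONSTANT);b=cv2.copyMakeBorder(b,0,h-b.shape[0],0,0,cv2.BORDER_CONSTANT)
cv2.imwrite("pics/z0.png",np.hstack([a,b]))
from plant import env
for n in ["top","scene"]:
    d=np.load(n+"0.npy");c=env.get_calibration(n)
    v,u=np.nonzero(d>0);z=d[v,u]
    P=np.c_[(u-c["cx"])*z/c["fx"],(v-c["cy"])*z/c["fy"],z]
    X=(P-c["t"])@c["R"]
    r=(slice(170,260),slice(120,200)) if n=="top" else (slice(110,215),slice(310,400))
    m=(v>=r[0].start)&(v<r[0].stop)&(u>=r[1].start)&(u<r[1].stop)
    X=X[m];print(n,np.percentile(X[:,2],[1,30,50,70,90,99]))
    for lo,hi in [(.008,.04),(.05,.065),(.085,.1),(.1,.115),(.115,.13),(.13,.145),(.145,.16),(.16,.2)]:
        s=X[(X[:,2]>lo)&(X[:,2]<hi)]
        if len(s): print(lo,len(s),np.median(s,0).round(4),s.min(0).round(3),s.max(0).round(3))
```

```text
top [-0.00418658 -0.00091732  0.00062592  0.02061672  0.05633233  0.15648947]
0.008 1687 [0.5139 0.2277 0.0211] [0.422 0.19  0.008] [0.599 0.308 0.04 ]
0.05 748 [0.5153 0.2469 0.0569] [0.436 0.22  0.05 ] [0.586 0.278 0.064]
0.085 64 [0.5189 0.2425 0.0911] [0.491 0.233 0.085] [0.528 0.254 0.098]
0.1 13 [0.5122 0.2381 0.1115] [0.499 0.235 0.103] [0.519 0.242 0.115]
0.115 13 [0.5123 0.2376 0.1242] [0.497 0.233 0.116] [0.519 0.244 0.13 ]
0.13 13 [0.5102 0.236  0.1367] [0.495 0.231 0.13 ] [0.517 0.239 0.144]
0.145 24 [0.5073 0.2332 0.1555] [0.494 0.229 0.145] [0.517 0.241 0.16 ]
0.16 62 [0.5043 0.2378 0.1629] [0.494 0.229 0.16 ] [0.515 0.246 0.166]
scene [-0.00296747 -0.00041494  0.00064828  0.02054949  0.05696664  0.15114585]
0.008 1963 [0.5329 0.2254 0.0216] [0.422 0.189 0.008] [0.602 0.305 0.04 ]
0.05 811 [0.535  0.2449 0.0575] [0.436 0.219 0.05 ] [0.589 0.28  0.065]
0.085 96 [0.5223 0.2433 0.0915] [0.494 0.233 0.086] [0.531 0.265 0.099]
0.1 45 [0.519  0.2402 0.108 ] [0.503 0.235 0.1  ] [0.523 0.249 0.114]
0.115 40 [0.5186 0.2397 0.1233] [0.501 0.233 0.116] [0.521 0.246 0.13 ]
0.13 44 [0.5172 0.2361 0.1382] [0.507 0.231 0.13 ] [0.521 0.245 0.145]
0.145 44 [0.5158 0.2344 0.1523] [0.498 0.23  0.145] [0.52  0.241 0.159]
0.16 69 [0.5079 0.2374 0.1632] [0.497 0.228 0.16 ] [0.519 0.248 0.166]
```

View pics/z0.png

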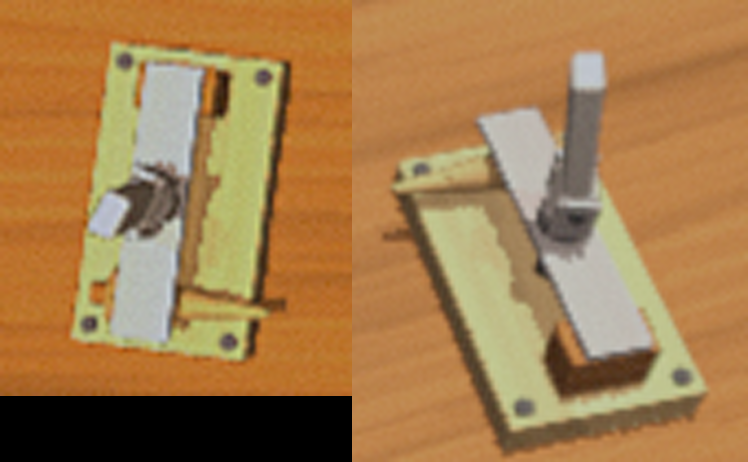

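```bash
cat > h.py <<'E'
from plant import env
import numpy as np,cv2
from scipy.spatial.transform import Rotation as Ro
def pose():
    o=env.get_obs();q=o["eef_rot"];return o,np.array(o["tool_pos"]),Ro.from_quat([q[1],q[2],q[3],q[0]]).as_matrix()
def to(target,zdir=None):
    o,p,R=pose()
    print("clock",round(float(o["clock"]),2),"pos",p.round(4),"F",np.round(o["force"],1),"M",np.round(o["moment"],2),"open",round(float(o["opening"]),4),"q6",np.round(o["joint_positions"][5],2))
    print("tool x,y,z:",R.T.round(3).tolist())
    if target is not None: print("shift cm tool axes",(R.T@(np.array(target)-p)*100).round(2))
    if zdir is not None:
        z=np.array([*zdir,0]);z=z/np.linalg.norm(z)
        zt=R.T@z; a=np.degrees(np.arctan2(-zt[1],zt[2])); a=(a+90)%180-90
        print("turn about tool x deg",a.round(1))
def ray(n,u,v,h,c=None):
    c=c or env.get_calibration(n);R,t=c["R"],c["t"]
    d=R.T@np.array([(u-c["cx"])/c["fx"],(v-c["cy"])/c["fy"],1]);o=-R.T@t
    return o+d*(h-o[2])/d[2]
def cloud(d,c):
    v,u=np.nonzero(d>0);z=d[v,u];P=np.c_[(u-c["cx"])*z/c["fx"],(v-c["cy"])*z/c["fy"],z]
    return (P-c["t"])@c["R"],u,v
E
python3 - <<'E'
from h import *
to([0.50,0.16,0.29])
c=env.get_calibration("wrist");print("wristcam pos",-c["R"].T@c["t"],"axis",c["R"][2],"right",c["R"][0])
for f in ["top0","scene0"]:
    n=f[:-1];X,u,v=cloud(np.load(f+".npy"),env.get_calibration(n))
    s=X[(X[:,2]>.158)&(X[:,2]<.175)&(abs(X[:,0]-.51)<.03)&(abs(X[:,1]-.24)<.03)]
    r=cv2.minAreaRect((s[:,:2]*1000).astype(np.float32));print(f,r,s.mean(0))
E
```

```text
clock 0.1 pos [ 0.2592 -0.5685  0.2141] F [-0.5 -0.8  0. ] M [-0.03 -0.05  0.04] open 0.0951 q6 -0.11
tool x,y,z: [[-0.0, 0.001, -1.0], [0.91, 0.415, 0.0], [0.415, -0.91, -0.001]]
shift cm tool axes [ -7.53  52.13 -56.3 ]
wristcam pos [ 0.32797483 -0.53747976  0.38409616] axis [-0.2401131  -0.10744276 -0.96478068] right [ 0.41499615 -0.90982105 -0.00196141]
top0 ((504.3028869628906, 237.9701690673828), (13.493515014648438, 21.717872619628906), 66.46550750732422) [0.50445552 0.23748081 0.16233516]
scene0 ((507.3735656738281, 237.98765563964844), (13.466524124145508, 21.308940887451172), 60.18492126464844) [0.50834734 0.23718082 0.16265182]
```

send_rows:
  series:
    - [9.5, -0.5, 4.5, -4, 0]
    - [9.5, -0.5, 4.5, -4, 0]
    - [9.5, -0.5, 4.5, -4, 0]
    - [9.5, -0.5, 4.5, -4, 0]
    - [9.5, -0.5, 4.5, -4, 0]
  grip_force: 20

```text
clock: 0.72
tool_pos: [0.3823, -0.288, 0.2376]
eef_rot: [0.592, 0.385, 0.595, -0.384]
force: [1.2, 0.0, -0.7]
opening: 0.0952
```

send_rows:
  series:
    - [9.5, -0.6, 2.7, -4.3, 0]
    - [9.5, -0.6, 2.7, -4.3, 0]
    - [9.5, -0.6, 2.7, -4.3, 0]
    - [9.5, -0.6, 2.7, -4.3, 0]
    - [9.5, -0.6, 2.7, -4.3, 0]

```text
clock: 1.35
tool_pos: [0.4177, -0.0278, 0.2691]
eef_rot: [0.592, 0.385, 0.595, -0.383]
force: [1.1, 0.2, -0.0]
opening: 0.0949
```

send_rows:
  series:
    - [9.5, -0.4, 2.7, -4.3, 0]
    - [9.5, -0.4, 2.7, -4.3, 0]
    - [9.5, -0.4, 2.7, -4.3, 0]
    - [9.5, -0.4, 2.7, -4.3, 0]
    - [9.5, 0, 0, 0, 0]

```text
clock: 1.98
tool_pos: [0.4453, 0.1828, 0.2864]
eef_rot: [0.593, 0.384, 0.596, -0.382]
force: [-1.0, -1.3, 0.1]
opening: 0.0954
```

Run:
```python
from h import *
to([0.45,0.21,0.285],(-.89,.45))
c=env.get_calibration("wrist")
p,d=env.capture("wrist");cv2.imwrite("pics/w1.png",p);np.save("w1.npy",d);np.savez("w1c.npz",**c)
```

```text
clock 1.98 pos [0.4453 0.1828 0.2864] F [-1.  -1.3  0.1] M [-0.03  0.03  0.04] open 0.0954 q6 1.39
tool x,y,z: [[-0.002, 0.004, -1.0], [0.911, 0.413, -0.0], [0.413, -0.911, -0.005]]
shift cm tool axes [ 0.15  1.55 -2.28]
turn about tool x deg -38.8
```

View pics/w1.png

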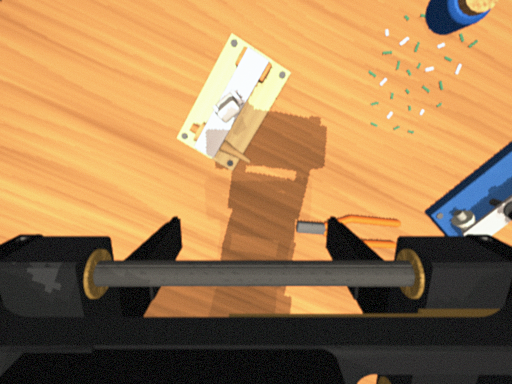

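The wrist view shows the lever clamp at about (235,105), with the lever's end near (230,103). The fingers are well clear of it.

Run:
```python
from h import *
p=cv2.imread("pics/w1.png");c=dict(np.load("w1c.npz"))
cv2.imwrite("pics/w1z.png",cv2.resize(p[25:175,165:305],None,fx=4,fy=4,interpolation=cv2.INTER_CUBIC))
X,u,v=cloud(np.load("w1.npy"),c)
m=(abs(X[:,0]-.51)<.05)&(abs(X[:,1]-.24)<.05)
for lo,hi in [(.055,.062),(.08,.086),(.086,.094),(.1,.115),(.115,.13),(.13,.145),(.145,.156),(.158,.175)]:
    k=m&(X[:,2]>lo)&(X[:,2]<hi);s=X[k]
    if len(s)>3:
        r=cv2.minAreaRect((s[:,:2]*1000).astype(np.float32))
        print(lo,len(s),s.mean(0).round(4),np.round(r[0],1),np.round(r[1],1),round(r[2],1),"px",u[k].mean().round(1),v[k].mean().round(1))
```

```text
0.055 1230 [0.5117 0.2509 0.0578] [509.9 251.4] [ 32.2 103.5] 83.3 px 229.5 105.0
0.08 8 [0.5192 0.2511 0.0846] [513.1 253.6] [20.  32.8] 50.8 px 229.5 98.9
0.086 176 [0.5179 0.2521 0.0914] [514.7 253.3] [19.1 36.8] 50.0 px 227.9 99.3
0.1 15 [0.5151 0.252  0.1082] [515.3 251.7] [ 7.5 21.9] 43.5 px 225.7 100.8
0.115 19 [0.516  0.249  0.1226] [516.  248.7] [ 8.3 21.1] 33.0 px 227.1 100.5
0.13 22 [0.5129 0.2476 0.1381] [513.6 246.4] [ 9.2 23.2] 35.2 px 225.8 103.1
0.145 17 [0.5144 0.2449 0.1502] [514.2 244.3] [ 6.7 17.8] 37.8 px 227.5 102.4
0.158 307 [0.5073 0.2396 0.1631] [507.2 240. ] [14.3 21.8] 62.4 px 228.4 110.7
```

View pics/w1z.png

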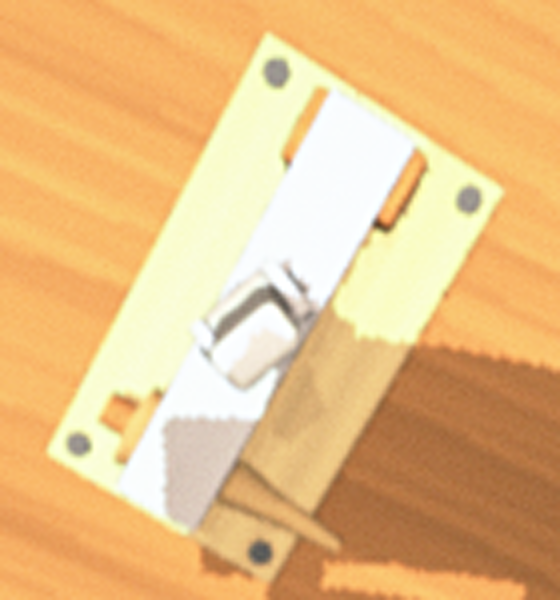

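send_rows:
  series:
    - [9.5, 0, 0, 0, -9.6]
    - [9.5, 0, 0, 0, -9.6]
    - [9.5, 0, 0, 0, -9.6]
    - [9.5, 0, 0, 0, -9.6]
    - [9.5, 0, 0, 0, 0]

```text
clock: 2.65
tool_pos: [0.444, 0.1759, 0.2851]
eef_rot: [0.686, 0.162, 0.69, -0.161]
force: [0.8, -0.5, -0.2]
opening: 0.0948
```

Run:
```python
from h import *
to([0.5088,0.2433,0.22],(-.886,.463))
```

```text
clock 2.65 pos [0.444  0.1759 0.2851] F [ 0.8 -0.5 -0.2] M [ 0.01 -0.05 -0.04] open 0.0948 q6 0.7
tool x,y,z: [[-0.006, 0.002, -1.0], [0.445, 0.895, -0.001], [0.895, -0.445, -0.006]]
shift cm tool axes [6.48 8.93 2.84]
turn about tool x deg 1.1
```

send_rows:
  series:
    - [9.5, 0, 3, 1, 1]
    - [9.5, 0, 3, 1, 0]
    - [9.5, 1.5, 2.9, 0.8, 0]
    - [9.5, 2, 0, 0, 0]
    - [9.5, 2, 0, 0, 0]

```text
clock: 3.28
tool_pos: [0.5125, 0.2397, 0.2293]
eef_rot: [0.683, 0.178, 0.686, -0.177]
force: [0.6, 0.1, 0.7]
opening: 0.095
```

Run:
```python
from h import *
to([0.5088,0.2433,0.1185],(-.886,.463))
c=env.get_calibration("wrist")
p,d=env.capture("wrist");cv2.imwrite("pics/w2.png",p)
X,u,v=cloud(d,c);m=(abs(X[:,0]-.51)<.03)&(abs(X[:,1]-.24)<.03)&(X[:,2]>.158)&(X[:,2]<.17)
s=X[m];print(len(s));
if len(s)>5: print(s.mean(0),cv2.minAreaRect((s[:,:2]*1000).astype(np.float32)))
```

```text
clock 3.27 pos [0.5125 0.2397 0.2293] F [0.6 0.1 0.7] M [-0.03 -0.06  0.05] open 0.095 q6 0.83
tool x,y,z: [[-0.004, 0.002, -1.0], [0.486, 0.874, 0.0], [0.874, -0.486, -0.004]]
shift cm tool axes [11.08  0.13 -0.45]
turn about tool x deg -1.5
379
[0.5075145  0.24125688 0.16285311] ((506.77178955078125, 240.46343994140625), (14.284380912780762, 21.48219871520996), 61.68414306640625)
```

View pics/w2.png

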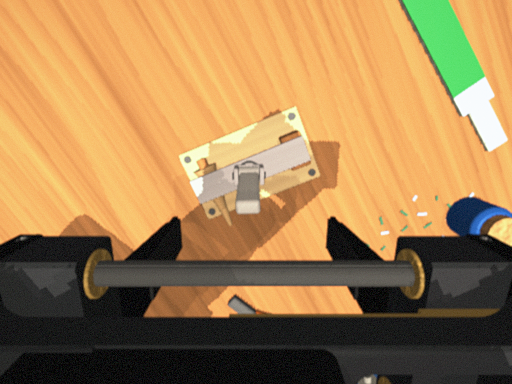

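send_rows:
  series:
    - [9.5, 2.5, 0.1, -0.45, -1.5]
    - [9.5, 3, 0, 0, 0]
    - [9.5, 3, 0, 0, 0]
    - [9.5, 2.3, 0, 0, 0]
    - [9.5, 0, 0, 0, 0]

```text
clock: 3.95
tool_pos: [0.5081, 0.2392, 0.1173]
eef_rot: [0.682, 0.175, 0.687, -0.176]
force: [0.4, -1.1, -0.0]
opening: 0.0948
```

Run:
```python
from h import *
to([0.5088,0.2433,0.1185],(-.882,.471))
```

```text
clock 3.95 pos [0.5081 0.2392 0.1173] F [ 0.4 -1.1 -0. ] M [-0.01 -0.05 -0.  ] open 0.0948 q6 0.82
tool x,y,z: [[-0.007, 0.001, -1.0], [0.481, 0.877, -0.003], [0.877, -0.481, -0.007]]
shift cm tool axes [-0.12  0.39 -0.14]
turn about tool x deg -0.7
```

send_rows:
  series:
    - [9.5, 0, 0.4, -0.15, -0.5]
    - [5, 0, 0, 0, 0]
    - [2, 0, 0, 0, 0]
    - [1.5, 0, 0, 0, 0]
    - [1.5, 0, 0, 0, 0]
  grip_force: 25

```text
clock: 4.58
tool_pos: [0.5102, 0.2437, 0.1209]
eef_rot: [0.684, 0.174, 0.687, -0.173]
force: [0.2, 0.0, -0.5]
opening: 0.0606
```

Run:
```python
from h import *
to([0.5088,0.2433,0.1185],(-.882,.471))
```

```text
clock 4.58 pos [0.5102 0.2437 0.1209] F [ 0.2  0.  -0.5] M [-0.04 -0.09 -0.04] open 0.0606 q6 0.82
tool x,y,z: [[-0.002, 0.002, -1.0], [0.476, 0.879, 0.001], [0.879, -0.476, -0.003]]
shift cm tool axes [ 0.24 -0.1  -0.11]
turn about tool x deg -0.3
```

send_rows:
  series:
    - [1.5, 0.2, -0.1, -0.1, 0]
    - [1.5, 0, 0, 0, 0]
    - [1.5, 0, 0, 0, 0]
    - [1.5, 0, 0, 0, 0]
    - [1.5, 0, 0, 0, 0]

```text
clock: 5.2
tool_pos: [0.5081, 0.2435, 0.1187]
eef_rot: [0.684, 0.174, 0.687, -0.173]
force: [-1.4, 1.5, 1.2]
opening: 0.0217
```

Run:
```python
from h import *
to([0.5088,0.2433,0.1185],(-.882,.471))
```

```text
clock 5.2 pos [0.5081 0.2435 0.1187] F [-1.4  1.5  1.2] M [0.15 0.22 0.12] open 0.0217 q6 0.82
tool x,y,z: [[-0.004, 0.002, -1.0], [0.476, 0.879, 0.0], [0.879, -0.476, -0.005]]
shift cm tool axes [0.02 0.02 0.07]
turn about tool x deg -0.3
```

send_rows:
  series:
    - [1.5, 0.03, 0.01, -0.13, 8]
    - [1.5, 0.03, 0.01, -0.13, 8]
    - [1.5, 0.03, 0.01, -0.13, 8]
    - [1.5, 0.03, 0.01, -0.13, 8]
    - [1.5, 0, 0, 0, 0]

```text
clock: 5.82
tool_pos: [0.5052, 0.2464, 0.1174]
eef_rot: [0.608, 0.36, 0.609, -0.36]
force: [-0.3, 0.9, -1.1]
opening: 0.0219
```

Run:
```python
from h import *
o,p,R=pose()
g=np.array([*(np.array([.5131,.2513])-.009*R[:2,1]),.1177])
to(g,(-.882,.471));print("pivot off tool",(R.T@(np.array([.5131,.2513,.1])-p)*100).round(2))
```

```text
clock 5.83 pos [0.5052 0.2464 0.1174] F [-0.3  0.9 -1.1] M [ 0.17  0.06 -0.05] open 0.0219 q6 1.4
tool x,y,z: [[-0.002, 0.001, -1.0], [0.877, 0.481, -0.002], [0.481, -0.877, -0.002]]
shift cm tool axes [-0.03  0.03 -0.05]
turn about tool x deg -33.1
pivot off tool [ 1.74  0.93 -0.04]
```

send_rows:
  series:
    - [1.5, 0.03, 0.01, -0.12, 7]
    - [1.5, 0.03, 0.01, -0.12, 7]
    - [1.5, 0.01, 0, -0.05, 4]
    - [1.5, 0.01, 0, -0.05, 4]
    - [1.5, 0, 0, 0, 0]

```text
clock: 6.45
tool_pos: [0.5043, 0.2489, 0.1165]
eef_rot: [0.53, 0.467, 0.531, -0.468]
force: [-0.5, -0.4, 0.6]
opening: 0.022
```

Run:
```python
from h import *
o,p,R=pose()
g=np.array([*(np.array([.5131,.2513])-.009*R[:2,1]),.117])
to(g,(-.882,.471))
```

```text
clock 6.45 pos [0.5043 0.2489 0.1165] F [-0.5 -0.4  0.6] M [ 0.03  0.11 -0.03] open 0.022 q6 1.79
tool x,y,z: [[-0.002, -0.001, -1.0], [0.992, 0.125, -0.002], [0.125, -0.992, 0.0]]
shift cm tool axes [-0.05  0.   -0.12]
turn about tool x deg -54.7
```

send_rows:
  series:
    - [1.5, 0.01, 0, -0.06, 4]
    - [1.5, 0.01, 0, -0.06, 4]
    - [1.5, 0.01, 0, -0.06, 4]
    - [1.5, 0, 0, 0, 2]
    - [1.5, 0, 0, 0, 2]

```text
clock: 7.08
tool_pos: [0.5043, 0.2506, 0.1159]
eef_rot: [-0.462, -0.534, -0.463, 0.536]
force: [-0.4, 2.2, -2.1]
opening: 0.0218
```

Run:
```python
from h import *
o,p,R=pose()
g=np.array([*(np.array([.5131,.2513])-.009*R[:2,1]),.117])
to(g,(-.882,.471))
```

```text
clock 7.08 pos [0.5043 0.2506 0.1159] F [-0.4  2.2 -2.1] M [0.61 0.11 0.23] open 0.0218 q6 2.06
tool x,y,z: [[-0.002, -0.001, -1.0], [0.989, -0.145, -0.002], [-0.145, -0.989, 0.001]]
shift cm tool axes [-0.11 -0.04 -0.19]
turn about tool x deg -70.2
```

send_rows:
  series:
    - [1.5, 0, 0, 0, 3]
    - [1.5, 0.01, 0, -0.05, 4]
    - [1.5, 0, 0, 0, 4]
    - [1.5, 0, 0, 0, 4]
    - [1.5, 0, 0, 0, 4]
  grip_force: 40

```text
clock: 7.7
tool_pos: [0.5071, 0.2514, 0.1163]
eef_rot: [0.369, 0.605, 0.367, -0.602]
force: [3.3, -2.3, -3.8]
opening: 0.0238
```

Run:
```python
from h import *
o,p,R=pose()
g=np.array([*(np.array([.5131,.2513])-.009*R[:2,1]),.117])
to(g,(-.882,.471))
p,d=env.capture("scene");cv2.imwrite("pics/s3.png",cv2.resize(p[60:240,280:480],None,fx=3,fy=3))
```

```text
clock 7.7 pos [0.5071 0.2514 0.1163] F [ 3.3 -2.3 -3.8] M [ 0.25 -0.58  0.75] open 0.0238 q6 2.39
tool x,y,z: [[0.005, -0.001, -1.0], [0.889, -0.458, 0.005], [-0.458, -0.889, -0.001]]
shift cm tool axes [-0.07 -0.36 -0.27]
turn about tool x deg -89.1
```

View pics/s3.png

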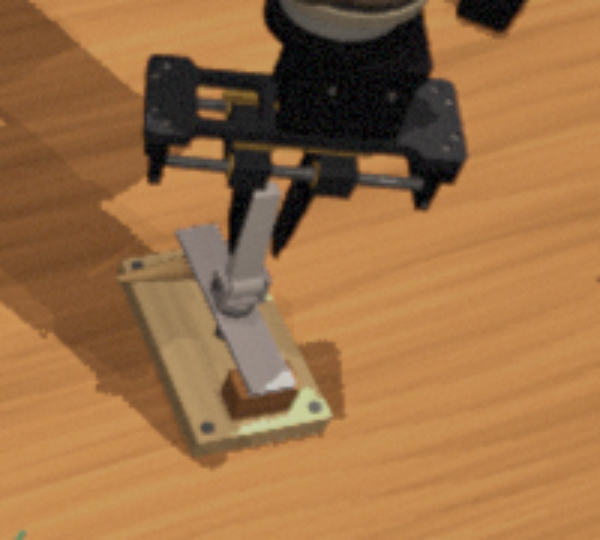

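Total tool turn is 89°, more than the 72° possible. The moment rose to 0.75 N m and the pads splayed from 22 to 23.8 mm, so the bolt is on its stop. I'll release, rise and check.

send_rows:
  series:
    - [9.5, 0, 0, 0, 0]
    - [9.5, 0, 0, 0, 0]
    - [9.5, 0, 0, 0, 0]
    - [9.5, 0, 0, 0, 0]
    - [9.5, 0, 0, 0, 0]

```text
clock: 8.38
tool_pos: [0.5069, 0.2509, 0.1164]
eef_rot: [0.37, 0.604, 0.367, -0.603]
force: [0.8, 0.4, -0.3]
opening: 0.0686
```

send_rows:
  series:
    - [9.5, 0, 0, 0, 0]
    - [9.5, -3, 0, 0, -4]
    - [9.5, -4, 0, 0, -4]
    - [9.5, -4, 0, 0, -5]
    - [9.5, 0, 0, 0, -5]

```text
clock: 9.0
tool_pos: [0.5062, 0.2511, 0.2294]
eef_rot: [0.462, 0.536, 0.46, -0.536]
force: [-0.4, -0.6, 0.2]
opening: 0.0949
```

Run:
```python
from h import *
to(None,(-.882,.471))
for n in ["wrist","scene","top"]:
    c=env.get_calibration(n)
    p,d=env.capture(n);cv2.imwrite(f"pics/{n}4.png",p)
    X,u,v=cloud(d,c)
    for lo,hi in [(.153,.168),(.084,.092)]:
        m=(abs(X[:,0]-.51)<.03)&(abs(X[:,1]-.25)<.03)&(X[:,2]>lo)&(X[:,2]<hi)
        s=X[m];print(n,len(s))
        if len(s)>5: print(s.mean(0).round(4),cv2.minAreaRect((s[:,:2]*1000).astype(np.float32)))
```

```text
clock 9.0 pos [0.5062 0.2511 0.2294] F [-0.4 -0.6  0.2] M [ 0.09  0.05 -0.  ] open 0.0949 q6 2.07
tool x,y,z: [[0.003, -0.002, -1.0], [0.989, -0.15, 0.003], [-0.15, -0.989, 0.001]]
turn about tool x deg -70.5
wrist 393
[0.5022 0.2517 0.1596] ((501.31158447265625, 251.77931213378906), (21.088071823120117, 14.79495906829834), 81.19815826416016)
wrist 297
[0.5163 0.2504 0.0888] ((513.3960571289062, 250.31101989746094), (36.85178756713867, 19.922096252441406), 84.40174102783203)
scene 84
[0.5023 0.2488 0.1588] ((500.258544921875, 250.1607666015625), (16.60199737548828, 20.727903366088867), 3.055117607116699)
scene 99
[0.5164 0.2449 0.0881] ((515.1626586914062, 248.06895446777344), (36.81913757324219, 20.613460540771484), 69.95034790039062)
top 0
top 18
[0.5088 0.2331 0.0879] ((508.41119384765625, 233.11444091796875), (4.3949480056762695, 16.360353469848633), 78.0792236328125)
```

View pics/wrist4.png

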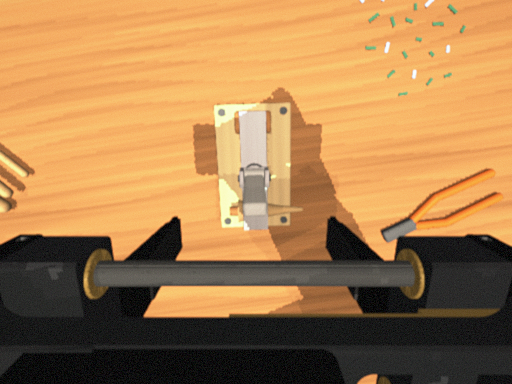

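The lever now lies along the strap with its pin axis at about 82°. That is a turn of about 70°, and it still leans only about 0.15. Next I close the fingers, go behind the lever (+tool y) and descend.

send_rows:
  series:
    - [0, 0, 2, 0, 0]
    - [0, 0, 2, 0, 0]
    - [0, 0, 0, 0, 0]
    - [0, 0, 0, 0, 0]
    - [0, 0, 0, 0, 0]
  grip_force: 20

```text
clock: 9.78
tool_pos: [0.5433, 0.2444, 0.2235]
eef_rot: [-0.457, -0.536, -0.458, 0.542]
force: [-0.4, 0.1, 0.2]
opening: 0.0503
```

send_rows:
  series:
    - [0, 0, 0, 0, 0]
    - [0, 0, 0, 0, 0]
    - [0, 0, 0, 0, 0]
    - [0, 0, 0, 0, 0]
    - [0, 0, 0, 0, 0]

```text
clock: 10.4
tool_pos: [0.5424, 0.2447, 0.2239]
eef_rot: [-0.457, -0.536, -0.458, 0.542]
force: [-0.2, 0.7, -0.6]
opening: 0.0021
```

Run:
```python
from h import *
to([.546,.2466,.141],(.13,.99))
```

```text
clock 10.4 pos [0.5424 0.2447 0.2239] F [-0.2  0.7 -0.6] M [ 0.07  0.04 -0.05] open 0.0021 q6 2.05
tool x,y,z: [[-0.007, -0.005, -1.0], [0.987, -0.162, -0.007], [-0.162, -0.987, 0.006]]
shift cm tool axes [ 8.29  0.37 -0.3 ]
turn about tool x deg -1.8
```

send_rows:
  series:
    - [0, 1, 0.4, -0.3, -2]
    - [0, 2, 0, 0, 0]
    - [0, 2.5, 0, 0, 0]
    - [0, 2.8, 0, 0, 0]
    - [0, 0, 0, 0, 0]

```text
clock: 11.02
tool_pos: [0.5471, 0.247, 0.1362]
eef_rot: [-0.469, -0.526, -0.47, 0.532]
force: [-0.6, 0.3, 0.3]
opening: 0.0006
```

Run:
```python
from h import *
to([.521,.2505,.141],(.13,.99))
```

```text
clock 11.03 pos [0.5471 0.247  0.1362] F [-0.6  0.3  0.3] M [-0.    0.02  0.05] open 0.0006 q6 2.01
tool x,y,z: [[-0.008, -0.005, -1.0], [0.993, -0.119, -0.007], [-0.119, -0.993, 0.006]]
shift cm tool axes [-0.46 -2.64 -0.04]
turn about tool x deg 0.6
```

send_rows:
  series:
    - [0, 0, -1.2, 0, 0]
    - [0, 0, -1.2, 0, 0]
    - [0, 0.1, -1.1, 0, 0]
    - [0, 0.2, -1.1, 0, 0]
    - [0, 0.2, -1.1, 0, 0]

```text
clock: 11.65
tool_pos: [0.489, 0.2548, 0.1346]
eef_rot: [-0.47, -0.528, -0.469, 0.53]
force: [2.7, -0.8, -0.2]
opening: 0.0003
```

Run:
```python
from h import *
to([.4705,.257,.109],(.13,.99))
```

```text
clock 11.65 pos [0.489  0.2548 0.1346] F [ 2.7 -0.8 -0.2] M [-0.01 -0.5  -0.02] open 0.0003 q6 2.05
tool x,y,z: [[-0.001, -0.003, -1.0], [0.993, -0.118, -0.0], [-0.118, -0.993, 0.003]]
shift cm tool axes [ 2.56 -1.86 -0.01]
turn about tool x deg 0.7
```

Contact at 2.7 N, as expected. I continue along the arc.

send_rows:
  series:
    - [0, 0.4, -0.8, 0, 0]
    - [0, 0.6, -0.5, 0, 0]
    - [0, 0.8, -0.4, 0, 0]
    - [0, 0.8, -0.3, 0, 0]
    - [0, 0.7, -0.2, 0, 0]

```text
clock: 12.28
tool_pos: [0.4642, 0.2576, 0.0996]
eef_rot: [-0.47, -0.527, -0.469, 0.53]
force: [-1.1, -0.4, 2.3]
opening: 0.0006
```

Run:
```python
from h import *
to([.463,.258,.088],(.13,.99))
p,d=env.capture("scene");cv2.imwrite("pics/s5.png",cv2.resize(p[60:240,280:480],None,fx=3,fy=3))
```

```text
clock 12.28 pos [0.4642 0.2576 0.0996] F [-1.1 -0.4  2.3] M [0.13 0.29 0.02] open 0.0006 q6 2.07
tool x,y,z: [[-0.003, -0.003, -1.0], [0.993, -0.118, -0.002], [-0.118, -0.993, 0.003]]
shift cm tool axes [ 1.16 -0.13 -0.03]
turn about tool x deg 0.7
```

View pics/s5.png

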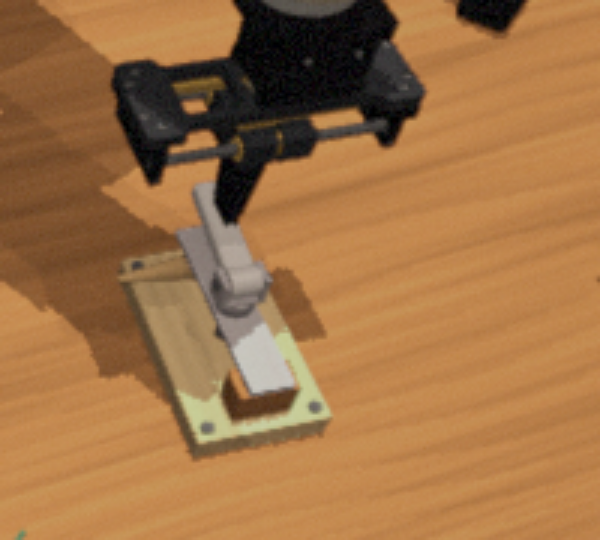

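send_rows:
  series:
    - [0, 0.4, -0.1, 0, 0]
    - [0, 0.4, 0, 0, 0]
    - [0, 0.3, 0, 0, 0]
    - [0, 0.3, 0, 0, 0]
    - [0, 0.2, 0, 0, 0]

```text
clock: 12.95
tool_pos: [0.4616, 0.2582, 0.0858]
eef_rot: [-0.469, -0.527, -0.47, 0.53]
force: [-10.0, -2.4, 35.8]
opening: 0.0008
```

Run:
```python
from h import *
to([.463,.258,.088],(.13,.99))
```

```text
clock 12.95 pos [0.4616 0.2582 0.0858] F [-10.   -2.4  35.8] M [-0.49  1.71 -0.  ] open 0.0008 q6 2.08
tool x,y,z: [[-0.004, -0.002, -1.0], [0.993, -0.118, -0.004], [-0.118, -0.993, 0.003]]
shift cm tool axes [-0.23  0.14  0.  ]
turn about tool x deg 0.7
```

At the flat stop: 36 N downward with the tip at 86 mm. I lift off straight up and look.

send_rows:
  series:
    - [0, -1, 0, 0, 0]
    - [0, -2, 0, 0, 0]
    - [0, -4, 0, 0, 0]
    - [0, -4, 0, 0, 0]
    - [0, -2, -2, 0, 0]

```text
clock: 13.58
tool_pos: [0.4431, 0.2602, 0.2186]
eef_rot: [-0.469, -0.527, -0.47, 0.531]
force: [-0.2, 1.0, -0.2]
opening: 0.0006
```

Run:
```python
from h import *
to(None,(.13,.99))
p,d=env.capture("scene");a=cv2.resize(p[100:220,300:420],None,fx=3.3,fy=3.3)
c=env.get_calibration("wrist");w,dw=env.capture("wrist");b=cv2.resize(w,(528,396));cv2.imwrite("pics/s6.png",np.hstack([a,b])[:, :800])
for n,dd,cc in [("scene",d,env.get_calibration("scene")),("wrist",dw,c)]:
    X,u,v=cloud(dd,cc)
    m=(X[:,0]>.42)&(X[:,0]<.54)&(abs(X[:,1]-.252)<.03)&(X[:,2]>.075)&(X[:,2]<.12);s=X[m]
    l=s[(s[:,0]<.495)]
    if len(l)>10:
        r=cv2.minAreaRect((l[:,:2]*1000).astype(np.float32));A=np.c_[l[:,:2],np.ones(len(l))];k=np.linalg.lstsq(A,l[:,2],rcond=None)[0]
        print(n,len(l),l.mean(0).round(4),l.min(0).round(3),l.max(0).round(3),r,"slope",k.round(3))
        q=cv2.fitLine((l[:,:2]).astype(np.float32),cv2.DIST_L2,0,.01,.01).ravel();print(np.degrees(np.arctan2(q[1],q[0])))
```

```text
clock 13.57 pos [0.4431 0.2602 0.2186] F [-0.2  1.  -0.2] M [0.04 0.07 0.03] open 0.0006 q6 2.09
tool x,y,z: [[-0.005, -0.003, -1.0], [0.993, -0.119, -0.004], [-0.119, -0.993, 0.004]]
turn about tool x deg 0.6
scene 269 [0.465  0.2527 0.0874] [0.432 0.24  0.076] [0.495 0.267 0.092] ((463.5280456542969, 254.85116577148438), (23.283802032470703, 63.20658493041992), 83.94060516357422) slope [0.032 0.197 0.023]
-6.9695063
wrist 1111 [0.4656 0.2562 0.0885] [0.433 0.242 0.085] [0.495 0.27  0.091] ((464.7767333984375, 256.4350891113281), (21.56483268737793, 62.847007751464844), 83.89894104003906) slope [0.004 0.013 0.083]
-7.3181624
```

View pics/s6.png

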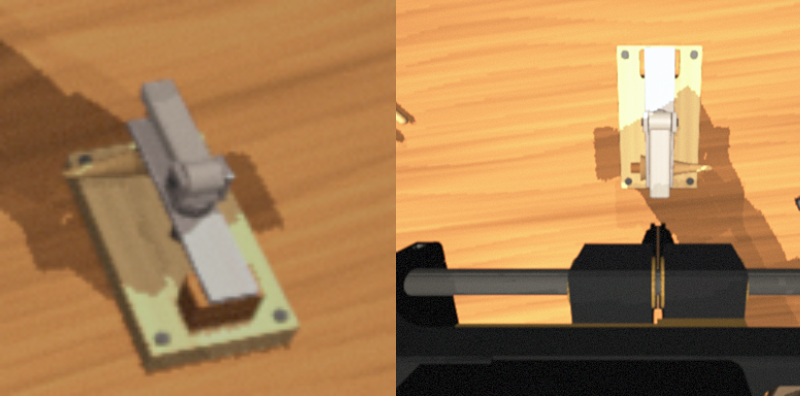

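The lever is flat: slope 0.004, face at 88.5 mm. It lies along the strap (−7.3° against −6.7°), and the tool is clear.

```bash
python3 -c "
from plant import env
print(env.finish_job())"
```

```text
the job is handed in; nothing more can be done
None
```

The job is done and handed in at about 13.7 s: the lever bolt was screwed in to its stop, then the lever was folded flat and released.

**Turning:** I pinched the raised lever across its 22 mm width and turned it clockwise about the bolt axis. The moment rose to 0.75 N m, against 0.12 N m of friction, and the tool turned on to 89°, past the 72° the bolt can turn. The pads slipped about 18° on the lever there, so I could not read the bolt angle straight from the tool. Images after release put the bolt's turn at about 69–71°, with the lever still up at about 0.15 rad of lean.

**Folding:** I pushed the lever down with the closed fingertips, reaching its end stop at about 36 N downward (37 N in all).

**Last checks:**
- **Flatness:** with the arm lifted clear, the wrist camera showed the upper face level to within 0.004 slope. Its height was 88.5 mm, as it should be for a flat lever.
- **Direction:** the lever points along the strap to within about 1°, with no sign that folding turned the bolt back.
- **Disagreement:** the scene camera's slope fit was rougher, at 0.03 along the lever and 0.2 across. That was probably points from the lever's side mixing in, so I relied on the wrist view.

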